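# Checkweigh a carton of culture dishes

## Robot

A 6-joint arm with a two-finger parallel gripper is mounted at the origin on the work surface. World frame = base frame: x ahead of the robot, y to its left, z up, the work surface at z = 0. Lengths are in m, angles in rad, forces in N, time in s.
With the tool pointing down it reaches from about 0.35 to 0.925 m from the base axis. Payload 6.4 kg.
Tool frame: the origin (TCP) lies at the very end of the fingers, on their centre line; the grasp point (between the pads) lies 19 mm behind it; x points along the fingers, y is the direction in which the jaws open and shut, and the axes are right-handed (so a half turn about x gives the same grasp; the last joint's range is limited). The gripper opens to 85 mm and grips with 20 to 120 N. Pads are 22 mm wide; open, the fingers measure 114 mm over their backs; the gripper's body (76 mm by 85 mm) begins 54 mm behind the grasp point. The pads swing forward as they close: fully open they stand 13 mm farther back than shut.
Start: joints at [0.937, 0.245, 1.558, -0, 1.339, -0.174], TCP at [0.288, 0.583, 0.231] pointing down, gripper open.
Joint ranges: [-3.13, 3.13], [-1.02, 2.26], [0.13, 2.54], [-0.95, 4.09], [0.21, 2.88], [-2.74, 2.74]. Speed limits (rad/s): [2.57, 2.57, 3.14, 3.14, 3.14, 3.14].

## Interface

Orientations are given as a unit quaternion [w, x, y, z].
In Python, from plant import status, imaging, order gives the robot as it stands. The module is installed in compiled form; this text tells all that it offers.
- The arm moves only by the tool drive_tool, never from a script. Its argument "increments" is a list of rows, each a list of 5 numbers: the shift along the tool's x, y, z in cm, then the turn about the tool's x in degrees, then the finger opening in cm, from 0 to 8.54. In form: [[dx, dy, dz, spin, hand], ...]. A call has 1 to 10 rows; each row shifts and turns the commanded pose from where the row before left it, along the tool's axes as they then stand; what a row does not reach is not made up. A row lasts 1/8 s, in which the tool goes at most 62.5 mm and 10.7 degrees, less where a joint would pass 70% of its speed; a pose out of reach is approached as far as the arm can. A call is refused whole if a number of a shift passes 6.25 or a number of a turn 10.7, either way. A call with a gripper value outside its range is refused whole. The fingers move at their own pace and stop on an object; "grip_force" is the grip in N (left out, the last holds). Time passes only in rows, so rows that do not move let the fingers close. It gives the time, the measured TCP pose, the force and the opening at its end, in the units of the state.
- status.get_obs(): the state, without advancing time (a new reading comes with each control period).
- imaging.capture(name): name is "scene" or "side" or "wrist"; returns (picture, depth): 420x560x3 uint8, red, green, blue; 420x560 float32, m along the optical axis (not along the pixel's ray), 0 where there is no reading.
- imaging.camera_params(name): a dict with "fx", "fy", "cx", "cy" (pixels), "view" (4x4, takes a point from world to camera coordinates). Camera axes: x right, y up, looking along -z (the intrinsics and any distortion apply to the point x, -y, -z); pixel columns grow to the right and rows downward; lengths in m; the calibration is good to about 2 mm. The wrist camera is an equidistant fisheye: a pixel r from the principal point sees the ray r / f radians off the axis. A picture is of the moment at which its call begins: read the wrist's pose just before it. camera_params takes no time and is no camera call; for the wrist camera it gives the pose at the moment of the call.
- order.finish_job(): hands the job in, once; it reports no verdict.
The state is a dict: "t": time; "joints": joint angles; "qd": joint speeds; "tau": joint torques, N m; "eef_pos": TCP position; "tcp_rot": TCP orientation; "contact_force": force on the tool from outside, world axes, zero at the start; "moment": the same for the moment, N m; "gripper_width": finger opening in m.
Only numpy, scipy, OpenCV 4.12 (cv2) and the standard library are available. Lean on these libraries where they do the work, as an engineer would, in place of code of your own. Each camera call takes 0.05 s, during which the arm holds its last target.

## Task

Check-weigh the carton of culture dishes: slide it with your fingertips, without lifting it, from the infeed table straight down the lane until it stands squarely in the middle of the weighing plate; push it smoothly rather than knocking it, and let neither the carton nor your hand touch either guide rail, because a touch spoils the reading. Then take your fingers off the carton and press the print key, the larger of the indicator's two keys, fully down and release it; leave the tare key and everything else on the bench alone.

Things in the scene. Friction and masses are not known exactly. Their poses are not given: they have to be found in the camera images.
- carton: closed brown cardboard carton of culture dishes, 110 mm long (its x axis, along the lane), 100 mm wide (y), 55 mm tall, 0.35 to 0.7 kg; origin at the centre of its underside. It starts on the steel infeed table, before the lane, a little off the lane's centre line and turned up to 0.25 rad from it, its +x end ahead.
- plate: aluminium weighing plate of the checkweigher, 160 mm long (x) by 150 mm wide (y), fixed and level, top 70 mm above the bench; origin at the centre of its top face; x points down the lane, the way the carton travels, y to the left of that, z up. The steel infeed table is flush with it: 200 mm wide, from 85 to 350 mm before the plate's centre (x = -0.085 to -0.35), with a 5 mm gap between the two.
- lane_mouth (a point): point on the infeed table's top face, on the lane's centre line, where the rails become parallel, 125 mm before the plate's centre (x = -0.125 of the plate). The lane between the rails runs from here straight to 85 mm past the plate's centre and is 124 mm wide inside.
- rail_left: left guide rail (+y side): white strip 8 mm thick, from 8 to 30 mm above the plate's top face, inner face 62 mm from the lane's centre line, x from -0.125 to 0.085 of the plate; before it a 34 mm lead-in flares outwards to 83 mm from the centre line at x = -0.155. Held by two thin upright posts outside it, 97 mm from the centre line. Fixed; its origin and axes are those of the plate.
- rail_right: right guide rail (-y side), the mirror image of the left one; its origin and axes are those of the plate.
- print_key (a joint): travel of the print key, 0 when up, 0.006 m fully down; a spring key that needs 1.5 N to start and 5 N to go fully down, and comes back up by itself.
- print_key_top (a point): centre of the top of the print key when up, 57 mm above the bench: the larger of the two round white keys on the low front shelf of the white weighing indicator, 34 mm across, on the right as seen from the robot; press straight down. It stands 10 mm above a bezel 50 mm across. The indicator is 150 mm deep, 140 mm wide and fixed; its shelf is 35 mm high, its display part behind the keys 69 mm high.
- tare_key (a joint): travel of the tare key, 0 when up, 0.006 m fully down: the smaller of the two keys, 18 mm across, 76 mm to the left of the print key; it is not to be pressed.
- flask_big: the larger conical flask with a foil cap, 84 mm across its foot, 145 mm tall; origin at the centre of its underside; to be left alone
- flask_small: the smaller conical flask with a foil cap, 64 mm across its foot, 105 mm tall; origin at the centre of its underside; to be left alone
- wash_bottle: squeeze wash bottle with a bent spout, 68 mm across, 205 mm tall; origin at the centre of its underside; to be left alone
- beaker: glass beaker, 68 mm across, 75 mm tall, open at the top; origin at the centre of its underside; to be left alone
- tape_roll: roll of clear tape lying flat, 64 mm across, 20 mm high; origin at the centre of its underside; to be left alone
- timer: white digital timer lying flat, 62 x 70 x 18 mm; origin at the centre of its underside; to be left alone
- notebook: spiral notebook with a pen on it, 210 x 150 x 14 mm (22 mm at the pen); origin at the centre of its underside; to be left alone
There are look-alikes about, which are no part of the job. What is shaped like the carton but green is not meant.

How it is judged:
On the way, in this order (a step that is already met when the one before it is completed fails the run):
1. the carton stands at rest on the middle of the weighing plate, no longer touched by the robot (x of carton in the frame of plate between -0.018 and 0.018 m and z of carton in the frame of plate below 0.004 m and angle between the x axis of carton and the x axis of plate, either way round below 0.12 rad and contact force between carton and plate above 2 N and linear speed of carton below 0.01 m/s and angular speed of carton below 0.05 rad/s and contact force between carton and the arm below 0.05 N and contact force between carton and the fingers below 0.05 N), for 0.3 s.
2. the print key is pressed down (value of joint print_key above 0.0045 m), for 0.05 s.
At the end, for the whole second after the job is handed in: The carton rests on the weighing plate, within 18 mm of its middle along the lane and within 0.12 rad of square to it, clear of both rails, at rest, and the print key has been pressed at least 4.5 mm down and is up again (x of carton in the frame of plate between -0.018 and 0.018 m and z of carton in the frame of plate below 0.004 m and angle between the x axis of carton and the x axis of plate, either way round below 0.12 rad and contact force between carton and plate above 2 N and linear speed of carton below 0.01 m/s and angular speed of carton below 0.05 rad/s and value of joint print_key below 0.001 m); the robot touches nothing.
It fails at once if a guide rail is touched, by the carton or by the robot (contact force between any of rail_left, rail_right and anything else above 0.3 N).
It fails at once if the carton is lifted or tipped instead of slid, or falls off the infeed table or the plate (z of carton in the frame of plate above 0.012 m or z of carton in the frame of plate below -0.012 m or angle between carton's own z axis and vertical above 0.12 rad).
It fails at once if the carton is flicked or knocked along, faster than 0.4 m/s (linear speed of carton above 0.4 m/s).
It fails at once if the tare key is pressed, or the print key while the carton is not standing properly on the plate (value of joint tare_key above 0.002 m or (value of joint print_key above 0.003 m and not (x of carton in the frame of plate between -0.018 and 0.018 m and z of carton in the frame of plate below 0.004 m and angle between the x axis of carton and the x axis of plate, either way round below 0.12 rad and contact force between carton and plate above 2 N))).
It fails at once if one of the other loose things is shifted by more than 20 mm (distance of any of flask_big, flask_small, wash_bottle, beaker, tape_roll, timer, notebook from where it was at the start of the episode above 0.02 m).
It also fails if it takes over 67 s, if anything falls off the work surface, if the arm or the gripper's body presses on something with over 40 N, if the wrist force passes 120 N, or if a joint passes its speed limit or range.

## Working session

There is one attempt and no reset: what is moved stays moved. The work goes in short steps, Python scripts to look and compute and a tool call to move; the robot and the scene stay as the last step left them, time stands still between calls to the robot, and variables do not carry over. Pictures are saved under pics/ and viewed, and the job is handed in when it is done.

Besides the shell and the picture viewer there is one more tool, called as name(argument=value, ...) on one line, values as JSON. drive_tool: Moves the arm, as the interface text tells. Its arguments: {"type":"object","properties":{"increments":{"type":"array","items":{"type":"array","items":{"type":"number"}}},"grip_force":{"type":"number"}},"required":["increments"]}

```bash
mkdir -p pics && ls && python3 - <<'E'
from plant import status, imaging, order
import cv2, numpy as np
o=status.get_obs(); print(o)
for n in ["scene","side","wrist"]:
    p=imaging.camera_params(n); print(n,p)
    im,d=imaging.capture(n)
    cv2.imwrite(f"pics/{n}0.png",im[:,:,::-1]); np.savez(f"pics/{n}0.npz",im=im,d=d,view=p["view"],k=[p[q] for q in("fx","fy","cx","cy")])
E
```

```text
pics
{'t': 0.0, 'joints': array([ 9.36899490e-01,  2.45806438e-01,  1.55902254e+00,  1.99960303e-05,
        1.33872720e+00, -1.74083134e-01]), 'qd': array([-0.00074461, -0.0008692 , -0.00032088,  0.0002806 ,  0.00061147,
       -0.00066942]), 'tau': array([ 1.28349126e-03, -4.29482961e+01, -3.26141846e+01,  2.97921406e-05,
        5.07866978e-03,  1.53010592e-05]), 'eef_pos': array([0.28809731, 0.58203394, 0.23018064]), 'tcp_rot': array([ 0.68822121,  0.16050621,  0.68877963, -0.16177746]), 'contact_force': array([ 0.82239377, -0.93590214, -0.27094551]), 'moment': array([ 0.04031813,  0.03786757, -0.03092153]), 'gripper_width': 0.08566015664642439}
scene {'fx': 412.66032454927205, 'fy': 412.66032454927205, 'cx': 279.7367754822025, 'cy': 207.28470524275804, 'view': array([[-0.86088182,  0.50852739, -0.01680419,  0.47380329],
       [-0.3339374 , -0.53978502,  0.77273407,  0.11045775],
       [ 0.3838858 ,  0.67084426,  0.63450742, -1.56906017],
       [ 0.        ,  0.        ,  0.        ,  1.        ]])}
side {'fx': 420.0454216019959, 'fy': 420.0454216019959, 'cx': 281.06546957863577, 'cy': 210.89878487477264, 'view': array([[ 0.99185628, -0.12620703,  0.01711471, -0.53712541],
       [ 0.0740054 ,  0.68046823,  0.72903099, -0.07281219],
       [-0.10365485, -0.72182738,  0.68426669, -1.1031327 ],
       [ 0.        ,  0.        ,  0.        ,  1.        ]])}
wrist {'fx': 325.19226210127806, 'fy': 325.19226210127806, 'cx': 281.3872360922761, 'cy': 208.06261400658, 'view': array([[ 4.43980098e-01,  8.96036248e-01, -8.46095436e-04,
        -6.49709036e-01],
       [-8.56483353e-01,  4.24104065e-01, -2.94231214e-01,
         3.73088020e-02],
       [-2.63283000e-01,  1.31357470e-01,  9.55733894e-01,
        -3.78232554e-01],
       [ 0.00000000e+00,  0.00000000e+00,  0.00000000e+00,
         1.00000000e+00]])}
```

View pics/scene0.png

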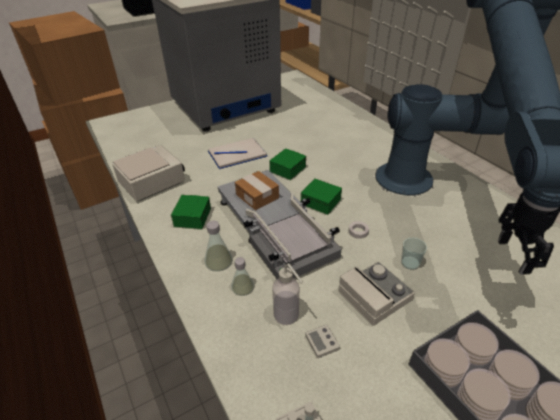

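View pics/side0.png

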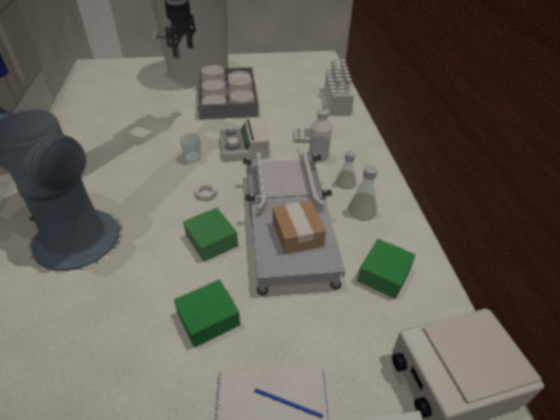

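View pics/wrist0.png

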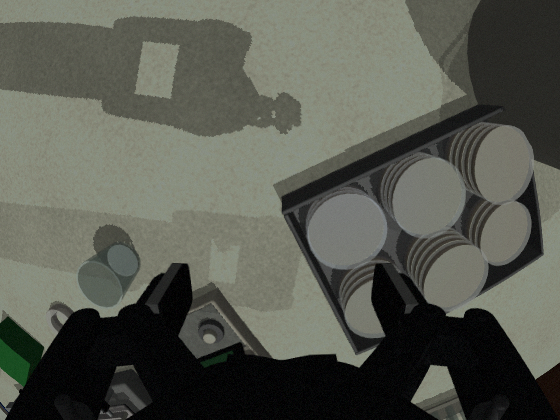

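```bash
cat > h.py <<'E'
import numpy as np, cv2
def cloud(d,view,k):
    fx,fy,cx,cy=k
    v,u=np.mgrid[0:d.shape[0],0:d.shape[1]]
    X=(u-cx)/fx*d; Y=-(v-cy)/fy*d; Z=-d
    P=np.stack([X,Y,Z,np.ones_like(X)],-1)
    W=P@np.linalg.inv(view).T
    W=W[...,:3]; W[d<=0]=np.nan
    return W
def proj(p,view,k):
    fx,fy,cx,cy=k
    p=np.atleast_2d(p); c=np.c_[p,np.ones(len(p))]@np.asarray(view).T
    return np.c_[cx+fx*c[:,0]/-c[:,2], cy-fy*c[:,1]/-c[:,2]]
def load(n):
    z=np.load(f"pics/{n}.npz"); return z["im"],z["d"],z["view"],z["k"]
def snap(name,tag):
    from plant import imaging
    p=imaging.camera_params(name); im,d=imaging.capture(name)
    k=[p[q] for q in("fx","fy","cx","cy")]
    cv2.imwrite(f"pics/{tag}.png",im[:,:,::-1]); np.savez(f"pics/{tag}.npz",im=im,d=d,view=p["view"],k=k)
    return im,d,p["view"],k
E
python3 - <<'E'
from h import *
for n in["scene0","side0"]:
    im,d,view,k=load(n); W=cloud(d,view,k)
    pts={"side0":[(300,225),(280,180),(295,255),(232,132),(259,235),(328,235),(265,180),(320,185),(264,278),(336,274),(100,300)],"scene0":[(258,188),(290,230),(240,200),(378,271),(400,290),(350,150),(300,245)]}[n]
    for (u,v) in pts: print(n,u,v,im[v,u],np.round(W[v,u],4), np.round(d[v,u],3))
im,d,view,k=load("side0")
c=cv2.resize(im[130:300,180:400],None,fx=3.6,fy=3.5,interpolation=cv2.INTER_CUBIC); cv2.imwrite("pics/side0c.png",c[:,:,::-1])
im,d,view,k=load("scene0")
c=cv2.resize(im[160:330,200:420],None,fx=3.6,fy=3.5,interpolation=cv2.INTER_CUBIC); cv2.imwrite("pics/scene0c.png",c[:,:,::-1])
E
```

```text
scene0 258 188 [182 169 153] [ 0.5783 -0.0855  0.1273] 1.324
scene0 290 230 [154 143 139] [0.5618 0.083  0.0685] 1.254
scene0 240 200 [115 113 110] [ 0.6292 -0.122   0.0748] 1.362
scene0 378 271 [173 164 147] [0.4358 0.3407 0.0561] 1.138
scene0 400 290 [103  97  88] [0.4258 0.4178 0.049 ] 1.094
scene0 350 150 [171 165 146] [ 4.790e-02 -2.706e-01 -1.000e-04] 1.732
scene0 300 245 [148 138 134] [0.5708 0.1531 0.0683] 1.204
side0 300 225 [159 152 144] [ 0.5663 -0.1371  0.1253] 0.977
side0 280 180 [142 135 134] [0.5495 0.0963 0.0733] 1.179
side0 295 255 [125 123 122] [ 0.5504 -0.1791  0.0695] 0.983
side0 232 132 [89 88 84] [0.4262 0.3933 0.0495] 1.397
side0 259 235 [127 125 124] [ 0.4724 -0.1065  0.0705] 1.027
side0 328 235 [131 129 128] [ 0.6407 -0.1247  0.07  ] 1.032
side0 265 180 [146 139 137] [0.5081 0.106  0.0689] 1.185
side0 320 185 [124 121 115] [0.6648 0.0911 0.0492] 1.204
side0 264 278 [88 88 84] [ 0.473  -0.2244  0.0522] 0.954
side0 336 274 [78 78 76] [ 0.6403 -0.2271  0.0462] 0.974
side0 100 300 [152 148 137] [ 9.580e-02 -2.043e-01 -2.000e-04] 0.966
```

View pics/side0c.png

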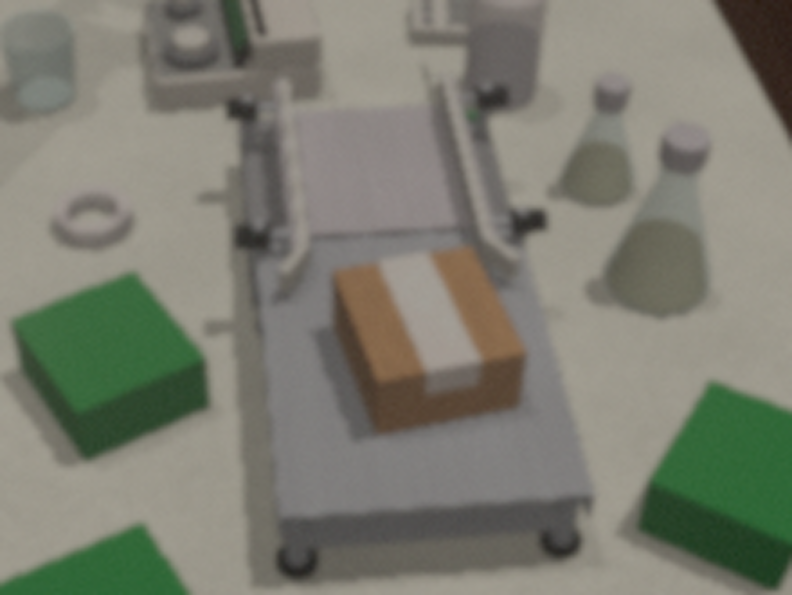

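View pics/scene0c.png

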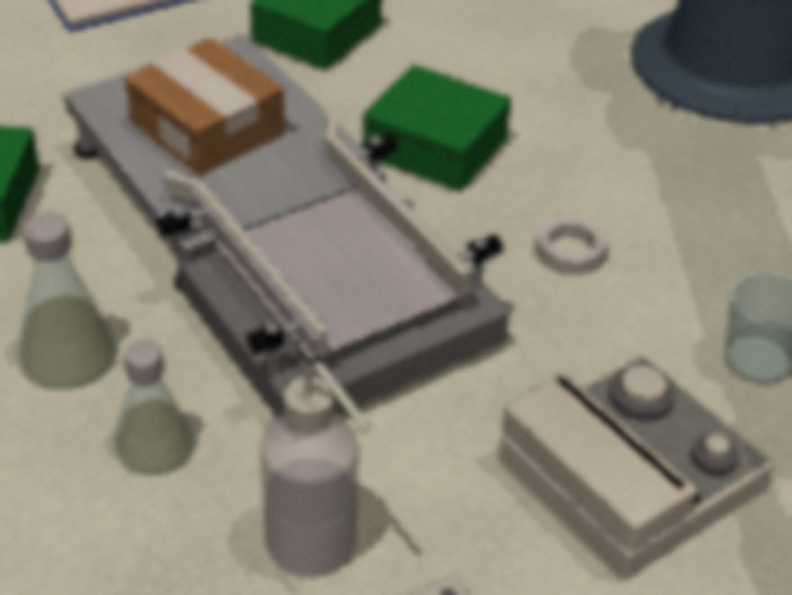

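```bash
python3 - <<'E'
from h import *
S=1500; x0,x1,y0,y1=0.40,0.74,-0.27,0.25
imgs=[]
for n in["scene0","side0"]:
    im,d,view,k=load(n)
    W=cloud(cv2.resize(d,None,fx=1,fy=1),view,k)
    m=(W[...,0]>x0)&(W[...,0]<x1)&(W[...,1]>y0)&(W[...,1]<y1)&(W[...,2]>0.055)&(W[...,2]<0.14)
    P=W[m];C=im[m]
    H=int((x1-x0)*S);Wd=int((y1-y0)*S)
    b=np.zeros((H,Wd,3),np.uint8)
    # lane direction (+y world) to the right, -x world (left) up
    o=np.argsort(P[:,2])
    for p,c in zip(P[o],C[o]):
        u=int((p[1]-y0)*S);v=int((p[0]-x0)*S)
        cv2.circle(b,(u,v),1,tuple(int(q) for q in c[::-1]),-1)
    for i in range(0,11):
        y=-0.25+0.05*i; cv2.line(b,(int((y-y0)*S),0),(int((y-y0)*S),6),(0,255,255),1); 
    for i in range(7):
        x=0.4+0.05*i; cv2.line(b,(0,int((x-x0)*S)),(6,int((x-x0)*S)),(0,255,255),1)
    cv2.imwrite(f"pics/bev_{n}.png",b); print(b.shape)
E
```

```text
(509, 780, 3)
(509, 780, 3)
```

View pics/bev_scene0.png

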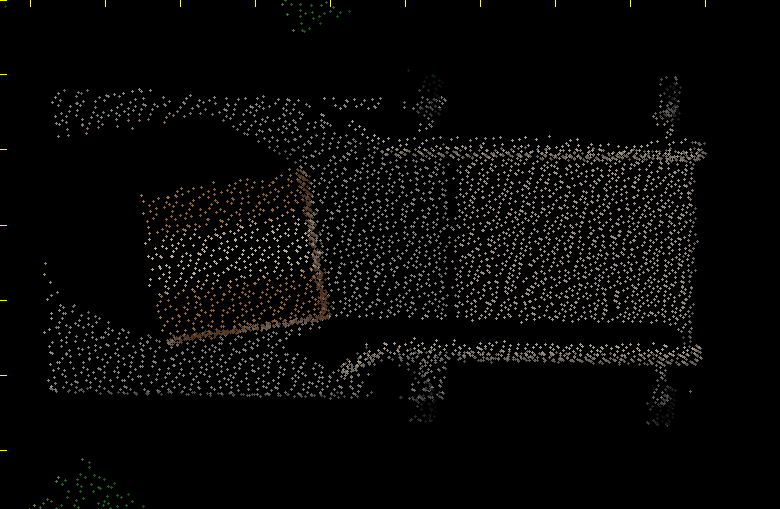

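View pics/bev_side0.png

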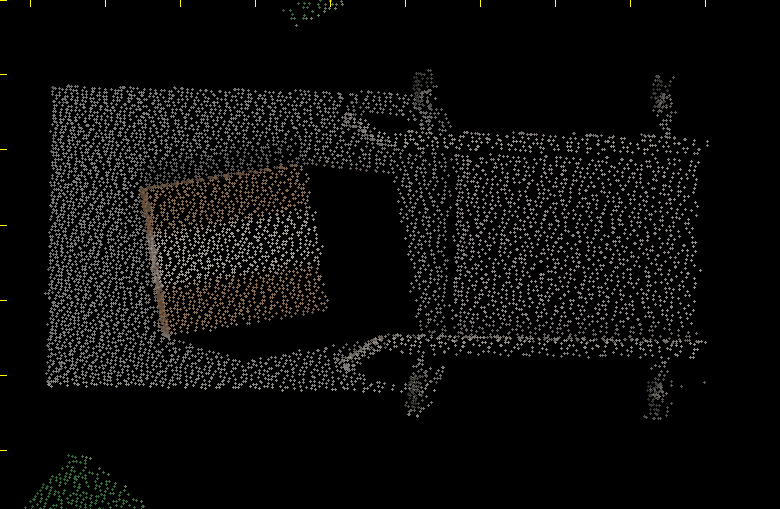

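```bash
cat > fit.py <<'E'
from h import *
from scipy.optimize import minimize, least_squares
def rect_fit(P,L,Wd,init,robust=0.003):
    # P Nx2 points filling a rectangle L x Wd; find pose via outline: maximise inside and tight -> use minAreaRect on trimmed hull
    pass
def edge_fit(P,axis,lo,hi,side,nb=40):
    """P Nx2 ; bins along 'axis' in [lo,hi], extreme of other coordinate; side=+1 max,-1 min; returns line other=a+b*(axis) robust"""
    o=1-axis; bs=np.linspace(lo,hi,nb+1); X=[];Y=[]
    for i in range(nb):
        q=P[(P[:,axis]>=bs[i])&(P[:,axis]<bs[i+1])]
        if len(q)<2: continue
        j=np.argmax(side*q[:,o]); X.append(q[j,axis]);Y.append(q[j,o])
    X=np.array(X);Y=np.array(Y)
    r=least_squares(lambda p:p[0]+p[1]*X-Y,[np.median(Y),0],loss="soft_l1",f_scale=0.001)
    return r.x, np.std(Y-r.x[0]-r.x[1]*X), len(X)
E
python3 - <<'E'
from fit import *
for n in["scene0","side0"]:
    im,d,view,k=load(n); W=cloud(d,view,k)
    P=W.reshape(-1,3); C=im.reshape(-1,3).astype(int)
    box=(P[:,0]>0.44)&(P[:,0]<0.69)&(P[:,1]>-0.26)&(P[:,1]<0.22)
    brown=(C[:,0]-C[:,2]>25)
    t=box&(P[:,2]>0.063)&(P[:,2]<0.077)&~brown
    print(n,"table z",np.median(P[t&(P[:,1]<-0.2),2]), "plate z",np.median(P[t&(P[:,1]>0.06)&(P[:,1]<0.17)&(P[:,0]>0.52)&(P[:,0]<0.6),2]))
    T=P[t][:,:2]
    print(" left edge (x=a+b y)",edge_fit(T,1,-0.23,-0.07,-1)," right",edge_fit(T,1,-0.23,-0.07,1))
    print(" rear edge (y=a+b x)",edge_fit(T,0,0.47,0.65,-1))
    r=box&(P[:,2]>0.09)&(P[:,2]<0.108)&~brown&(P[:,1]>0.0)&(P[:,1]<0.19)
    for s,nm in((P[:,0]<0.53,"left"),(P[:,0]>0.6,"right")):
        R=P[r&s&(abs(P[:,0]-(0.497 if nm=="left" else 0.63))<0.02)][:,:2]
        print(" rail",nm,"n",len(R),"out/in",edge_fit(R,1,0.0,0.18,-1,25),edge_fit(R,1,0.0,0.18,1,25), "far end",np.max(P[r&s,1]))
    c=box&(P[:,2]>0.117)&(P[:,2]<0.135)&(P[:,1]<0)
    Q=P[c][:,:2].astype(np.float32); print(" carton top",np.median(P[c,2]),cv2.minAreaRect(Q), len(Q))
E
```

```text
scene0 table z 0.07031088491374649 plate z 0.07029190654705109
 left edge (x=a+b y) (array([0.46946679, 0.02541245]), np.float64(0.003467677571092774), 40)  right (array([0.66480651, 0.02224218]), np.float64(0.002933268915531671), 40)
 rear edge (y=a+b x) (array([ 0.56223052, -1.2360477 ]), np.float64(0.0821851023411297), 40)
 rail left n 240 out/in (array([0.49026385, 0.03809333]), np.float64(0.00647745494682118), 25) (array([0.50368855, 0.01862122]), np.float64(0.0008651486160862836), 25) far end 0.18948252451394232
 rail right n 268 out/in (array([0.62809405, 0.01503172]), np.float64(0.0010610492039050145), 25) (array([0.63868667, 0.02377885]), np.float64(0.0025249734775749447), 25) far end 0.18918878947119255
 carton top 0.12529793426294422 ((0.5711978673934937, -0.11416972428560257), (0.10222333669662476, 0.11645285040140152), 9.810162544250488) 693
side0 table z 0.0704731240311508 plate z 0.07034746916476897
 left edge (x=a+b y) (array([0.46338993, 0.02166403]), np.float64(0.001009498290062491), 40)  right (array([0.65982914, 0.01717223]), np.float64(0.0013803860488843505), 40)
 rear edge (y=a+b x) (array([-0.22476488, -0.02053074]), np.float64(0.0008621392341936472), 40)
 rail left n 222 out/in (array([0.48810054, 0.02260025]), np.float64(0.004548541064918159), 25) (array([0.4983348 , 0.01880159]), np.float64(0.0011239184340206697), 25) far end 0.18849866259645054
 rail right n 219 out/in (array([0.62384652, 0.01810386]), np.float64(0.0009472896874343984), 25) (array([0.63499916, 0.02100255]), np.float64(0.004684490744970043), 25) far end 0.18422062513661264
 carton top 0.12544393850820357 ((0.5666512250900269, -0.1130065768957138), (0.10053572058677673, 0.11496154218912125), 8.864214897155762) 1485
```

```bash
python3 - <<'E'
from h import *
im,d,view,k=load("scene0"); W=cloud(d,view,k)
for nm,u,v in[("wash",287,300),("washtop",287,272),("spout",310,310),("flb",217,250),("fls",242,282),("beaker",412,255),("tape",358,230),("timer",322,340),("green1",287,163),("green2",321,196),("green3",191,211),("print",378,271),("tare",398,288)]:
    print(nm,np.round(W[v,u],3))
P=W.reshape(-1,3)
m=(P[:,2]>0.12)&(P[:,1]>0.05)&(P[:,1]<0.5)&(P[:,0]>0.4)&(P[:,0]<0.9)
Q=P[m]; print("tall things",np.round(Q.min(0),3),np.round(Q.max(0),3))
m2=m&(P[:,1]>0.15);Q=P[m2]; print(len(Q),np.round(np.percentile(Q,[2,50,98],axis=0),3))
z=np.load("pics/wrist0.npz"); V=z["view"]; c=-V[:3,:3].T@V[:3,3]; print("cam",c)
o_p=np.array([0.288097,0.582034,0.230181])
from scipy.spatial.transform import Rotation as R
q=[0.68822121,0.16050621,0.68877963,-0.16177746]; M=R.from_quat([q[1],q[2],q[3],q[0]]).as_matrix(); print(M.round(3)); print("cam in tool",M.T@(c-o_p)); print("opt axis in tool",M.T@(-V[2,:3]))
# print key: fit from top disc
for n in["scene0","side0"]:
    im,d,view,k=load(n); W=cloud(d,view,k); P=W.reshape(-1,3); C=im.reshape(-1,3).astype(int)
    m=(P[:,0]>0.38)&(P[:,0]<0.5)&(P[:,1]>0.28)&(P[:,1]<0.46)&(P[:,2]>0.053)&(P[:,2]<0.062)
    Q=P[m]; print(n,len(Q)); 
    for lo,hi in((0.3,0.375),(0.39,0.45)):
        q=Q[(Q[:,1]>lo)&(Q[:,1]<hi)&(Q[:,0]<0.46)]; print("  key",len(q),q.mean(0).round(4),cv2.minEnclosingCircle(q[:,:2].astype(np.float32)) if len(q) else None)
    m=(P[:,0]>0.36)&(P[:,0]<0.62)&(P[:,1]>0.25)&(P[:,1]<0.5)&(P[:,2]>0.063)&(P[:,2]<0.075); q=P[m]; print("  display",len(q),np.median(q[:,2]),cv2.minAreaRect(q[:,:2].astype(np.float32)))
E
```

```text
wash [0.721 0.327 0.105]
washtop [0.704 0.3   0.17 ]
spout [0.644 0.318 0.   ]
flb [0.787 0.047 0.07 ]
fls [0.771 0.171 0.045]
beaker [0.32  0.35  0.065]
tape [0.334 0.136 0.001]
timer [0.676 0.418 0.018]
green1 [ 0.368 -0.253  0.056]
green2 [ 0.374 -0.021  0.053]
green3 [ 0.782 -0.179  0.054]
print [0.436 0.341 0.056]
tare [0.431 0.414 0.057]
tall things [0.677 0.269 0.12 ] [0.739 0.359 0.208]
525 [[0.685 0.281 0.121]
 [0.711 0.309 0.14 ]
 [0.734 0.35  0.205]]
cam [0.22083005 0.6160237  0.37191737]
[[-0.001  0.444  0.896]
 [-0.002  0.896 -0.444]
 [-1.    -0.002 -0.   ]]
cam in tool [-0.1417102   0.00033362 -0.07541519]
opt axis in tool [0.95562804 0.00097227 0.29457446]
scene0 128
  key 86 [0.4308 0.3358 0.0566] ((0.4296358823776245, 0.3360573947429657), 0.017327014356851578)
  key 29 [0.4264 0.4109 0.0564] ((0.42718788981437683, 0.40841153264045715), 0.011514573357999325)
  display 1032 0.0688949958437094 ((0.5096384882926941, 0.37415701150894165), (0.06524907797574997, 0.1409640908241272), 3.233140707015991)
side0 144
  key 56 [0.4273 0.3336 0.0569] ((0.4252970218658447, 0.3332831561565399), 0.019246160984039307)
  key 15 [0.4236 0.4104 0.0568] ((0.4240010976791382, 0.4128462076187134), 0.01002204418182373)
  display 456 0.06920658558754234 ((0.505998432636261, 0.37251439690589905), (0.06392265856266022, 0.1435655951499939), 3.144451856613159)
```

drive_tool(increments=[[0,0,0,9.05,5.0],[0,0,0,9.05,5.0],[0,0,0,9.05,5.0],[0,0,0,9.05,5.0],[0,0,0,9.05,5.0],[0,0,0,9.05,5.0],[0,0.6,3.0,0,5.0],[0,1.0,5.0,0,5.0],[0,1.0,5.0,0,5.0],[0,1.0,5.0,0,5.0]], grip_force=20)

```text
t: 1.4
eef_pos: [0.3534, 0.4092, 0.231]
tcp_rot: [0.539, 0.457, 0.539, -0.458]
contact_force: [1.4, -0.5, 0.8]
gripper_width: 0.0501
```

drive_tool(increments=[[0,1.1,5.5,0,5.0],[0,1.1,5.5,0,5.0],[0,1.1,5.5,0,5.0],[0,1.1,5.5,0,5.0],[0,1.1,5.5,0,5.0],[0,1.1,5.5,0,5.0],[0,1.1,5.5,0,5.0],[0,1.1,5.5,0,5.0],[0,1.1,5.5,0,5.0],[0,1.1,5.5,0,5.0]])

```text
t: 2.65
eef_pos: [0.5514, -0.1159, 0.2311]
tcp_rot: [0.539, 0.458, 0.539, -0.458]
contact_force: [0.4, 0.8, 0.8]
gripper_width: 0.0501
```

drive_tool(increments=[[0,0.6,4.0,0,5.0],[0,0.6,3.5,0,5.0],[0,0.5,2.2,0,5.0],[0,0,0,0,5.0],[0,0,0,0,5.0]])

```text
t: 3.28
eef_pos: [0.5834, -0.2062, 0.2309]
tcp_rot: [0.539, 0.457, 0.54, -0.457]
contact_force: [-1.1, 0.6, -1.0]
gripper_width: 0.0503
```

```bash
python3 - <<'E'
from h import *
from plant import status
o=status.get_obs(); print(o["t"],o["eef_pos"],o["tcp_rot"],o["joints"])
snap("wrist","wrist1"); snap("side","side1")
E
```

```text
3.275 [ 0.58336251 -0.20621349  0.23092178] [ 0.53883147  0.45746116  0.53956396 -0.45745018] [-5.22869060e-01  1.74200311e-01  1.64091623e+00  2.07553912e-04
  1.32749236e+00 -6.86585900e-01]
```

View pics/wrist1.png

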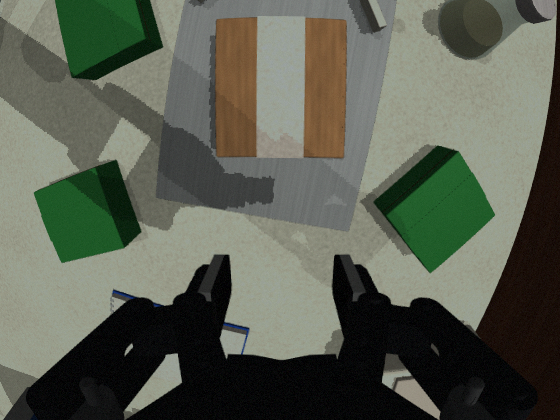

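View pics/side1.png

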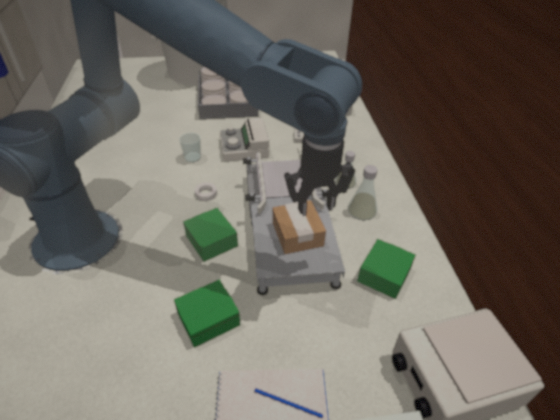

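```bash
cat >> h.py <<'E'
def fcloud(d,view,k):
    fx,fy,cx,cy=k
    v,u=np.mgrid[0:d.shape[0],0:d.shape[1]]
    a=(u-cx)/fx; b=(v-cy)/fy; r=np.hypot(a,b)+1e-9
    s=np.tan(np.minimum(r,1.5))/r
    X=a*s*d; Y=-b*s*d
    P=np.stack([X,Y,-d,np.ones_like(X)],-1)
    W=(P@np.linalg.inv(view).T)[...,:3]; W[d<=0]=np.nan
    return W
def fray(u,v,z,view,k):
    "intersect pixel ray with world plane z"
    fx,fy,cx,cy=k; u=np.asarray(u,float);v=np.asarray(v,float)
    a=(u-cx)/fx;b=(v-cy)/fy;r=np.hypot(a,b)+1e-9;s=np.tan(r)/r
    dc=np.stack([a*s,-b*s,-np.ones_like(a)],-1); R=np.asarray(view)[:3,:3]; c=-R.T@np.asarray(view)[:3,3]
    dw=dc@R; t=(z-c[2])/dw[...,2]; return c+dw*t[...,None]
E
python3 - <<'E'
from fit import *
im,d,view,k=load("wrist1"); W=fcloud(d,view,k); P=W.reshape(-1,3);C=im.reshape(-1,3).astype(int)
m=(P[:,2]>0.117)&(P[:,2]<0.135)&(P[:,0]>0.48)&(P[:,0]<0.68)&(P[:,1]<0.0)&(P[:,1]>-0.2)
print("bench z",np.nanmedian(P[(P[:,2]<0.02),2]))
Q=P[m][:,:2].astype(np.float32); print("carton top z",np.median(P[m,2]),cv2.minAreaRect(Q),len(Q))
t=(P[:,2]>0.063)&(P[:,2]<0.077)&(P[:,0]>0.44)&(P[:,0]<0.69)&(P[:,1]>-0.26)&(P[:,1]<0)&(C[:,0]-C[:,2]<25)
T=P[t][:,:2]; print("table z",np.median(P[t,2]))
print(" left",edge_fit(T,1,-0.22,-0.1,-1)," right",edge_fit(T,1,-0.22,-0.1,1)," rear",edge_fit(T,0,0.48,0.64,-1))
# corners of carton by pixel rays
print(fray([217,345.5,217,346.5],[157.5,157.5,18,19],0.125,view,k).round(4))
E
```

```text
bench z -0.0011861986727611518
carton top z 0.12417613564257574 ((0.5668608546257019, -0.11213602125644684), (0.10087506473064423, 0.11092760413885117), 8.917293548583984) 18187
table z 0.06902122353054901
 left (array([0.46178063, 0.01655176]), np.float64(0.0004843824005083673), 40)  right (array([0.66127335, 0.01850083]), np.float64(0.0004063979506147522), 40)  rear (array([-0.2267672 , -0.01549025]), np.float64(0.0003581814974973277), 40)
[[ 0.5275 -0.1743  0.125 ]
 [ 0.6258 -0.1581  0.125 ]
 [ 0.5107 -0.0657  0.125 ]
 [ 0.6078 -0.0505  0.125 ]]
```

```bash
python3 - <<'E'
from fit import *
from scipy.spatial.transform import Rotation as R
im,d,view,k=load("wrist1"); W=fcloud(d,view,k)
p=np.array([0.58336251,-0.20621349,0.23092178]);q=[0.53883147,0.45746116,0.53956396,-0.45745018]
M=R.from_quat([q[1],q[2],q[3],q[0]]).as_matrix()
T=(W-p)@M  # tool coords
sel=(T[...,0]>-0.06)&(T[...,0]<0.02)&(abs(T[...,1])<0.08)&(abs(T[...,2])<0.03)
print(sel.sum())
for s in(-1,1):
    m=sel&(np.sign(T[...,1])==s); A=T[m]; print(s,len(A),"x max",A[:,0].max().round(4),np.percentile(A[:,0],[50,90,99]).round(4),"y",np.percentile(abs(A[:,1]),[1,50,99]).round(4),"z",np.percentile(A[:,2],[1,50,99]).round(4))
    tip=A[A[:,0]>A[:,0].max()-0.02]; print("  tip z",tip[:,2].min().round(4),tip[:,2].max().round(4),"y",tip[:,1].min().round(4),tip[:,1].max().round(4))
E
```

```text
10791
-1 5399 x max -0.0016 [-0.0516 -0.0186 -0.0061] y [0.0246 0.0366 0.0569] z [-0.014  -0.0077  0.0101]
  tip z -0.0124 0.0105 y -0.0388 -0.0245
1 5392 x max -0.0016 [-0.0517 -0.0187 -0.0062] y [0.0247 0.0368 0.0569] z [-0.0141 -0.0077  0.01  ]
  tip z -0.0123 0.0103 y 0.0246 0.0389
```

drive_tool(increments=[[1.5,0,0,0.4,5.0],[3.0,0,0,0,5.0],[3.0,0,0,0,5.0],[2.5,0,0,0,5.0],[1.6,0,0,0,5.0],[1.0,0,0,0,5.0],[0,0,0,0,5.0],[0,0,0,0,5.0]])

```text
t: 4.38
eef_pos: [0.5844, -0.2073, 0.1063]
tcp_rot: [0.538, 0.46, 0.537, -0.459]
contact_force: [-0.6, 0.3, 0.0]
gripper_width: 0.0499
```

```bash
python3 - <<'E'
from fit import *
from plant import status
o=status.get_obs(); print(o["t"],o["eef_pos"],o["tcp_rot"])
im,d,view,k=snap("wrist","wrist2"); im2,d2,v2,k2=snap("side","side2")
W=fcloud(d,view,k); P=W.reshape(-1,3)
m=(P[:,2]>0.117)&(P[:,2]<0.135)&(P[:,0]>0.48)&(P[:,0]<0.68)&(P[:,1]<0.0)&(P[:,1]>-0.185)
C=im.reshape(-1,3).astype(int); m&=C.sum(1)>120
print("carton",np.median(P[m,2]),cv2.minAreaRect(P[m][:,:2].astype(np.float32)))
c=cv2.resize(im2[120:300,180:400],None,fx=3.2,fy=3.2,interpolation=cv2.INTER_CUBIC); cv2.imwrite("pics/side2c.png",c[:,:,::-1])
E
```

```text
4.375 [ 0.58438781 -0.20732249  0.10634995] [ 0.53817649  0.45955424  0.53686087 -0.45929987]
carton 0.12417181779707948 ((0.5689199566841125, -0.12618757784366608), (0.10034456849098206, 0.08337397873401642), 8.874361991882324)
```

View pics/wrist2.png

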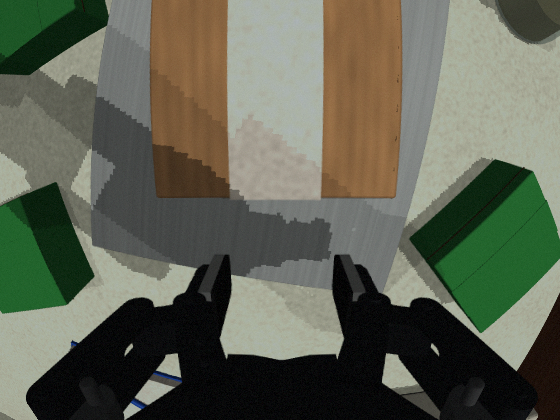

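View pics/side2c.png

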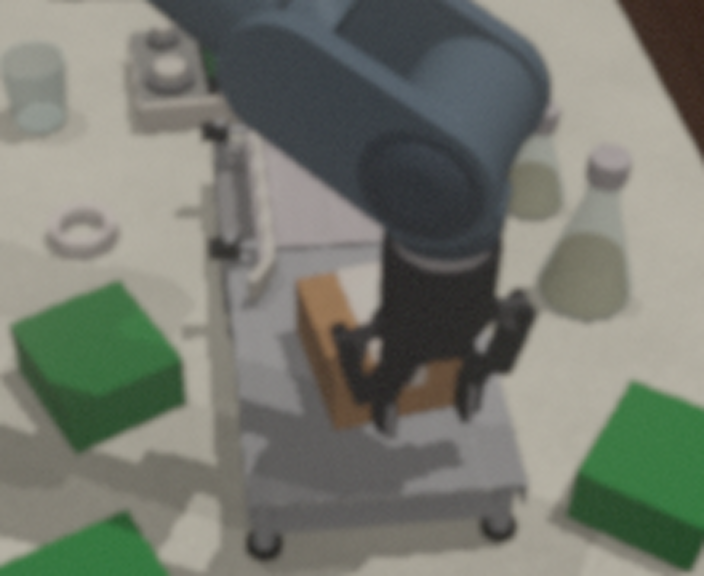

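drive_tool(increments=[[0.1,-0.05,-0.8,0,5.0],[0,-0.05,-1.0,0,5.0],[0,0,-0.6,0,5.0],[0,0,-0.3,0,5.0],[0,0,-0.3,0,5.0],[0,0,-0.3,0,5.0]])

```text
t: 5.22
eef_pos: [0.5778, -0.1752, 0.1045]
tcp_rot: [0.538, 0.459, 0.537, -0.46]
contact_force: [0.2, -3.3, -1.9]
gripper_width: 0.0501
```

```bash
cat > look.py <<'E'
from fit import *
from plant import status
import sys
from scipy.spatial.transform import Rotation as R
def look(tag):
    o=status.get_obs(); q=o["tcp_rot"]; M=R.from_quat([q[1],q[2],q[3],q[0]]).as_matrix()
    print("t",round(o["t"],3),"tcp",o["eef_pos"].round(4),"yaw",np.degrees(np.arctan2(M[1,1],M[0,1])).round(2),"F",o["contact_force"].round(2),"F tool",(M.T@o["contact_force"]).round(2),"M",o["moment"].round(2))
    im,d,view,k=snap("wrist",tag)
    return o,M,im,d,view,k
if __name__=="__main__":
    o,M,im,d,view,k=look(sys.argv[1])
    W=fcloud(d,view,k); P=W.reshape(-1,3); C=im.reshape(-1,3).astype(int)
    T=(P-o["eef_pos"])@M
    m=(P[:,2]>0.117)&(P[:,2]<0.132)&(T[:,2]<-0.012)&(abs(T[:,1])<0.075)&(T[:,2]>-0.14)&(C.sum(1)>120)
    Q=T[m][:,1:3]
    # side faces: at each tool z bin extreme y
    L=edge_fit(Q,1,Q[:,1].min()+0.02,Q[:,1].max()-0.005,-1,25); Rr=edge_fit(Q,1,Q[:,1].min()+0.02,Q[:,1].max()-0.005,1,25)
    rear=edge_fit(Q,0,-0.022,0.022,1,20)
    print("n",m.sum(),"left",L[0].round(4),"right",Rr[0].round(4),"rear z=a+b y",rear[0].round(4),"sd",round(rear[1],4))
    a=0.5*(L[0]+Rr[0]); ang=np.arctan(np.mean([L[0][1],Rr[0][1]]))  # y = a + b z along axis
    zr=rear[0][0]; # rear face at y=0
    c_t=np.array([0,a[0]+a[1]*(zr-0.055),zr-0.055])
    c=o["eef_pos"]+M@c_t
    yawh=np.degrees(np.arctan2(M[1,1],M[0,1]))
    # heading dir in tool: (dy,dz) = (-b,-1): 
    h=M@np.array([0,-a[1],-1.0]); yawc=np.degrees(np.arctan2(h[1],h[0]))
    print("carton centre",c[:2].round(4),"heading",yawc.round(2),"rel lane(89.0)",(yawc-89.0).round(2),"lateral off right of lane",((c[0]-(0.5615+0.0175*c[1]))*1000).round(1),"mm; x in plate",((c[1]-0.1145)*1000).round(1),"mm; gap rear from tcp",(-zr*1000).round(1))
E
python3 look.py wrist3
```

```text
t 5.225 tcp [ 0.5778 -0.1752  0.1045] yaw 8.95 F [ 0.16 -3.31 -1.88] F tool [ 1.88 -0.36  3.29] M [-0.48 -0.1  -0.04]
n 65651 left [-0.0507  0.0025] right [ 0.0487 -0.0011] rear z=a+b y [-0.0121  0.0041] sd 0.0001
carton centre [ 0.5663 -0.109 ] heading 98.99 rel lane(89.0) 9.99 lateral off right of lane 6.7 mm; x in plate -223.5 mm; gap rear from tcp 12.1
```

drive_tool(increments=[[0,-0.06,-0.4,0.5,5.0],[0,-0.12,-0.8,1.05,5.0],[0,-0.12,-0.8,1.05,5.0],[0,-0.12,-0.8,1.05,5.0],[0,-0.06,-0.4,0.5,5.0],[0,0,0,0,5.0]])

```text
t: 6.02
eef_pos: [0.5686, -0.1425, 0.1043]
tcp_rot: [0.52, 0.479, 0.521, -0.478]
contact_force: [-0.6, -0.1, -0.7]
gripper_width: 0.05
```

```bash
python3 look.py wrist4
```

```text
t 6.025 tcp [ 0.5686 -0.1425  0.1043] yaw 4.81 F [-0.62 -0.08 -0.68] F tool [ 0.68 -0.62  0.03] M [0.09 0.01 0.03]
n 65675 left [-0.0507  0.002 ] right [ 0.0486 -0.0019] rear z=a+b y [-0.0122 -0.0006] sd 0.0001
carton centre [ 0.5619 -0.0757] heading 94.81 rel lane(89.0) 5.81 lateral off right of lane 1.7 mm; x in plate -190.2 mm; gap rear from tcp 12.2
```

drive_tool(increments=[[0,-0.07,-0.35,0.6,5.0],[0,-0.14,-0.7,1.2,5.0],[0,-0.14,-0.7,1.2,5.0],[0,-0.14,-0.7,1.2,5.0],[0,-0.14,-0.6,1.2,5.0],[0,-0.04,-0.25,0.4,5.0],[0,0,0,0,5.0]])

```text
t: 6.95
eef_pos: [0.5605, -0.1101, 0.1042]
tcp_rot: [0.495, 0.505, 0.496, -0.504]
contact_force: [0.1, 0.4, 0.5]
gripper_width: 0.0501
```

```bash
python3 look.py wrist5 && python3 - <<'E'
from fit import *
im,d,view,k=snap("scene","scene5"); im2,d2,v2,k2=snap("side","side5")
E
```

```text
t 6.95 tcp [ 0.5605 -0.1101  0.1042] yaw -1.0 F [0.11 0.38 0.5 ] F tool [-0.5   0.1  -0.38] M [ 0.   -0.05 -0.05]
n 65719 left [-0.0509  0.0017] right [ 0.0484 -0.0003] rear z=a+b y [-0.0121 -0.0013] sd 0.0001
carton centre [ 0.5604 -0.043 ] heading 89.04 rel lane(89.0) 0.04 lateral off right of lane -0.3 mm; x in plate -157.5 mm; gap rear from tcp 12.1
```

View pics/wrist5.png

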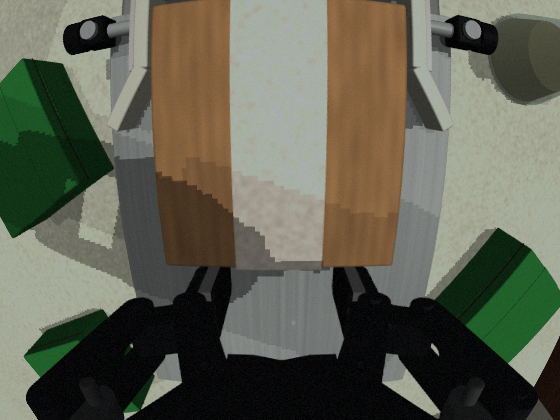

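View pics/scene5.png

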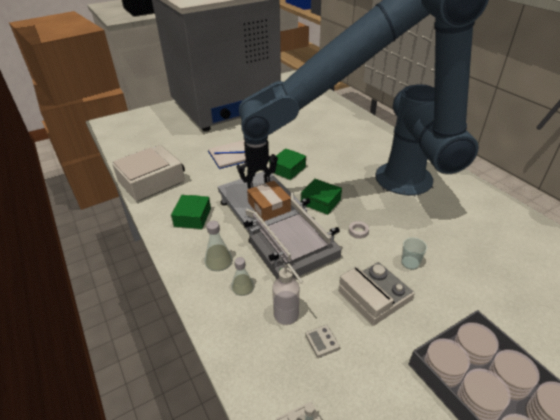

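```bash
cat > rails.py <<'E'
from fit import *
import sys
from plant import status
from scipy.spatial.transform import Rotation as R
tag=sys.argv[1]
im,d,view,k=load(tag); o=status.get_obs(); q=o["tcp_rot"]; M=R.from_quat([q[1],q[2],q[3],q[0]]).as_matrix()
W=fcloud(d,view,k); P=W.reshape(-1,3); C=im.reshape(-1,3).astype(int)
T=(P-o["eef_pos"])@M
print("z hist",np.histogram(P[(abs(T[:,1])>0.052)&(abs(T[:,1])<0.075)&(T[:,2]<-0.06)&(T[:,2]>-0.16),2],bins=np.arange(0.06,0.13,0.005)))
lane=lambda y:0.5615+0.0175*y
for s in(-1,1):
    m=(P[:,2]>0.094)&(P[:,2]<0.105)&(T[:,1]*s>0.052)&(T[:,1]*s<0.09)&(P[:,1]>-0.006)&(P[:,1]<0.19)
    Q=P[m]; 
    if len(Q)<20: print(s,len(Q)); continue
    e=edge_fit(Q[:,:2],1,Q[:,1].min()+0.001,Q[:,1].max()-0.001,-s,20)
    yy=np.array([Q[:,1].min(),Q[:,1].max()])
    print("rail side",s,"n",len(Q),"y range",yy.round(3),"inner x at ends",(e[0][0]+e[0][1]*yy).round(4),"-> offset from lane mm",((e[0][0]+e[0][1]*yy-lane(yy))*1000).round(1),"sd",round(e[1],4))
E
python3 rails.py wrist5
python3 - <<'E'
from fit import *
# scene/side: lane via rails and carton pose at present
for n,cl,cx in(("scene5",(0.5659,0.017),0),("side5",(0.5611,0.0185),0)):
    im,d,view,k=load(n); W=cloud(d,view,k); P=W.reshape(-1,3); C=im.reshape(-1,3).astype(int)
    m=(P[:,2]>0.118)&(P[:,2]<0.132)&(P[:,0]>0.49)&(P[:,0]<0.64)&(P[:,1]>-0.1)&(P[:,1]<0.03)&(C.sum(1)>110)
    print(n,m.sum(),cv2.minAreaRect(P[m][:,:2].astype(np.float32)))
E
```

```text
z hist (array([   1,  450,   38,   77,  246,  316,  900, 3746,  243,    0,    0,
          0,    0,    0]), array([0.06 , 0.065, 0.07 , 0.075, 0.08 , 0.085, 0.09 , 0.095, 0.1  ,
       0.105, 0.11 , 0.115, 0.12 , 0.125, 0.13 ]))
rail side -1 n 1369 y range [-0.006  0.028] inner x at ends [0.5003 0.5002] -> offset from lane mm [-61.1 -61.7] sd 0.0002
rail side 1 n 1400 y range [-0.006  0.025] inner x at ends [0.6229 0.6236] -> offset from lane mm [61.5 61.6] sd 0.0001
scene5 735 ((0.5637878179550171, -0.04361087828874588), (0.11238569021224976, 0.10305611044168472), 89.5010757446289)
side5 324 ((0.5600660443305969, -0.04387429729104042), (0.11293813586235046, 0.09890513867139816), 89.38646697998047)
```

drive_tool(increments=[[0,0,-0.3,0,5.0],[0,0,-0.6,0,5.0],[0,0,-0.7,0,5.0],[0,0,-0.7,0,5.0],[0,0,-0.7,0,5.0],[0,0,-0.7,0,5.0],[0,0,-0.7,0,5.0],[0,0,-0.6,0,5.0],[0,0,-0.3,0,5.0],[0,0,0,0,5.0]])

```text
t: 8.35
eef_pos: [0.5616, -0.0572, 0.1043]
tcp_rot: [0.495, 0.505, 0.496, -0.504]
contact_force: [0.1, -0.7, 1.5]
gripper_width: 0.0501
```

```bash
python3 look.py wrist6 && python3 rails.py wrist6
```

```text
t 8.35 tcp [ 0.5616 -0.0572  0.1043] yaw -0.99 F [ 0.07 -0.72  1.49] F tool [-1.49  0.08  0.72] M [-0.2  -0.04  0.04]
n 65640 left [-0.051   0.0047] right [0.0484 0.0012] rear z=a+b y [-0.0121  0.0007] sd 0.0001
carton centre [0.5612 0.0099] heading 89.18 rel lane(89.0) 0.18 lateral off right of lane -0.4 mm; x in plate -104.6 mm; gap rear from tcp 12.1
z hist (array([   0,  117,   13,   10,   34,   42, 1130, 5525,  310,    0,    0,
          0,    0,    0]), array([0.06 , 0.065, 0.07 , 0.075, 0.08 , 0.085, 0.09 , 0.095, 0.1  ,
       0.105, 0.11 , 0.115, 0.12 , 0.125, 0.13 ]))
rail side -1 n 3643 y range [-0.006  0.081] inner x at ends [0.5    0.5017] -> offset from lane mm [-61.4 -61.3] sd 0.0001
rail side 1 n 3823 y range [-0.006  0.079] inner x at ends [0.6227 0.6244] -> offset from lane mm [61.3 61.6] sd 0.0001
```

drive_tool(increments=[[0,0.02,-0.3,0,5.0],[0,0.02,-0.6,0,5.0],[0,0,-0.8,0,5.0],[0,0,-0.8,0,5.0],[0,0,-0.8,0,5.0],[0,0,-0.8,0,5.0],[0,0,-0.8,0,5.0],[0,0,-0.6,0,5.0],[0,0,-0.3,0,5.0],[0,0,0,0,5.0]])

```text
t: 9.65
eef_pos: [0.5629, 0.0008, 0.1042]
tcp_rot: [0.495, 0.505, 0.496, -0.504]
contact_force: [-0.6, 0.3, 2.3]
gripper_width: 0.0501
```

```bash
python3 look.py wrist7 && python3 rails.py wrist7
```

```text
t 9.65 tcp [0.5629 0.0008 0.1042] yaw -1.0 F [-0.65  0.32  2.26] F tool [-2.26 -0.66 -0.31] M [-0.06  0.    0.03]
n 65683 left [-0.0512 -0.0002] right [0.0485 0.0026] rear z=a+b y [-0.0121 -0.0009] sd 0.0001
carton centre [0.5626 0.0679] heading 89.07 rel lane(89.0) 0.07 lateral off right of lane -0.1 mm; x in plate -46.6 mm; gap rear from tcp 12.1
z hist (array([   0,  117,   14,    7,   36,   39, 1062, 5516,  314,    0,    0,
          0,    0,    0]), array([0.06 , 0.065, 0.07 , 0.075, 0.08 , 0.085, 0.09 , 0.095, 0.1  ,
       0.105, 0.11 , 0.115, 0.12 , 0.125, 0.13 ]))
rail side -1 n 5856 y range [-0.006  0.14 ] inner x at ends [0.5   0.503] -> offset from lane mm [-61.4 -61. ] sd 0.0001
rail side 1 n 6084 y range [-0.006  0.137] inner x at ends [0.6228 0.6254] -> offset from lane mm [61.4 61.5] sd 0.0001
```

View pics/wrist7.png

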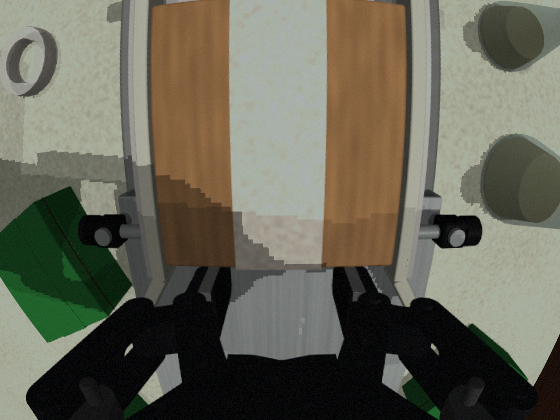

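drive_tool(increments=[[0,0,-0.3,0,5.0],[0,0,-0.6,0,5.0],[0,0,-0.7,0,5.0],[0,0,-0.7,0,5.0],[0,0,-0.7,0,5.0],[0,0,-0.6,0,5.0],[0,0,-0.5,0,5.0],[0,0,-0.3,0,5.0],[0,0,-0.2,0,5.0],[0,0,0,0,5.0]])

```text
t: 10.95
eef_pos: [0.5637, 0.0466, 0.1042]
tcp_rot: [0.495, 0.504, 0.496, -0.504]
contact_force: [-0.4, -2.1, 0.0]
gripper_width: 0.05
```

```bash
python3 look.py wrist8 && python3 - <<'E'
from fit import *
for n in("scene","side"):
    im,d,view,k=snap(n,n+"8"); W=cloud(d,view,k); P=W.reshape(-1,3); C=im.reshape(-1,3).astype(int)
    m=(P[:,2]>0.118)&(P[:,2]<0.132)&(P[:,0]>0.49)&(P[:,0]<0.64)&(P[:,1]>0.03)&(P[:,1]<0.2)&(C.sum(1)>110)
    print(n,m.sum(),cv2.minAreaRect(P[m][:,:2].astype(np.float32)))
    # plate front margin: table points ahead of carton
    m=(P[:,2]>0.064)&(P[:,2]<0.076)&(abs(P[:,0]-0.565)<0.05)&(P[:,1]>0.1)&(P[:,1]<0.25)
    if m.sum()>20: print(" plate ahead y range",np.percentile(P[m,1],[1,50,99]).round(4),P[m,1].max().round(4))
im=load("scene8")[0]; c=cv2.resize(im[150:300,190:390],None,fx=3.8,fy=3.8,interpolation=cv2.INTER_CUBIC); cv2.imwrite("pics/scene8c.png",c[:,:,::-1])
E
```

```text
t 10.95 tcp [0.5637 0.0466 0.1042] yaw -1.0 F [-0.43 -2.07  0.05] F tool [-0.05 -0.39  2.08] M [-0.28  0.    0.02]
n 65730 left [-0.051   0.0033] right [ 0.0481 -0.004 ] rear z=a+b y [-0.0121 -0.0013] sd 0.0001
carton centre [0.5634 0.1136] heading 88.98 rel lane(89.0) -0.02 lateral off right of lane -0.0 mm; x in plate -0.9 mm; gap rear from tcp 12.1
scene 971 ((0.5671260356903076, 0.10421428084373474), (0.1302192509174347, 0.10115178674459457), 88.01725006103516)
 plate ahead y range [0.1624 0.1776 0.1932] 0.1936
side 360 ((0.5666584372520447, 0.08595024049282074), (0.11593944579362869, 0.09904295951128006), 79.03397369384766)
```

View pics/scene8c.png

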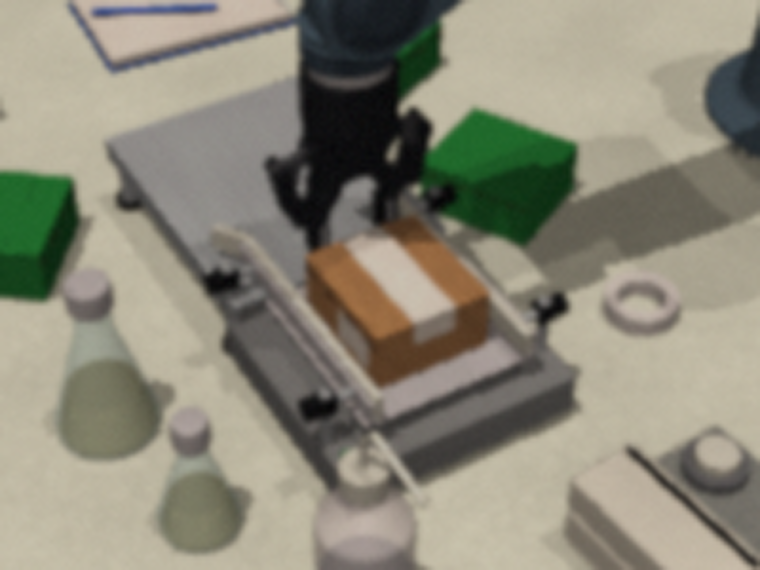

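drive_tool(increments=[[0,0,0.3,0,5.0],[0,0,0.8,0,5.0],[0,0,1.5,0,5.0],[0,0,1.5,0,5.0],[-1.5,0,0.5,0,5.0],[-3.0,0,0,0,5.0],[-3.5,0,0,0,5.0],[-3.5,0,0,0,4.0],[-1.5,0,0,0,2.0],[0,0,0,0,0]])

```text
t: 12.35
eef_pos: [0.5635, 0.0, 0.2355]
tcp_rot: [0.496, 0.505, 0.495, -0.504]
contact_force: [0.1, -0.0, 0.1]
gripper_width: 0.0046
```

```bash
python3 - <<'E'
from fit import *
from look import look
o,M,im,d,view,k=look("wrist9")
W=fcloud(d,view,k); P=W.reshape(-1,3); C=im.reshape(-1,3).astype(int)
m=(P[:,2]>0.117)&(P[:,2]<0.132)&(P[:,0]>0.49)&(P[:,0]<0.64)&(P[:,1]>0.04)&(P[:,1]<0.2)&(C.sum(1)>110)
r=cv2.minAreaRect(P[m][:,:2].astype(np.float32)); print(r,m.sum())
m=(P[:,2]>0.062)&(P[:,2]<0.076)&(abs(P[:,0]-0.565)<0.045)&(P[:,1]>0.1)&(P[:,1]<0.25)
if m.sum()>20: print("plate end y",P[m,1].max().round(4),np.percentile(P[m,1],[1,99]))
E
```

```text
t 12.35 tcp [0.5635 0.     0.2355] yaw -1.0 F [ 0.13 -0.    0.11] F tool [-0.11  0.13 -0.  ] M [ 0.01 -0.05 -0.03]
((0.5634547472000122, 0.11265024542808533), (0.11005208641290665, 0.10059398412704468), 88.93753051757812) 17190
```

View pics/wrist9.png

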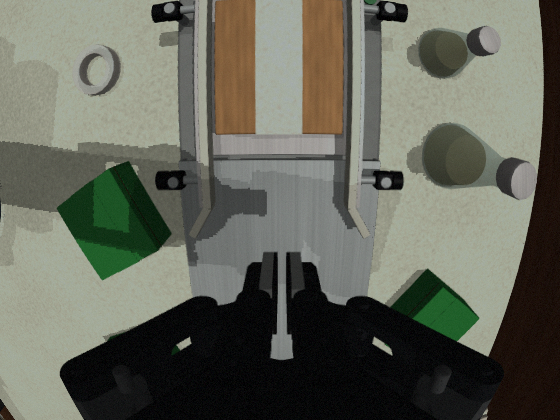

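drive_tool(increments=[[0,-1.0,-2.0,0,0],[0,-2.0,-4.0,0,0],[0,-2.0,-4.2,0,0],[0,-2.0,-4.2,0,0],[0,-2.0,-4.2,0,0],[0,-2.0,-4.2,0,0],[0,-2.0,-4.0,0,0],[0,-1.2,-2.2,0,0],[0,0,0,0,0],[0,0,0,0,0]])

```text
t: 13.65
eef_pos: [0.4254, 0.2923, 0.2334]
tcp_rot: [-0.496, -0.504, -0.496, 0.505]
contact_force: [-0.1, 0.1, 0.1]
gripper_width: 0.0001
```

```bash
python3 - <<'E'
from fit import *
from look import look
o,M,im,d,view,k=look("wrist10")
W=fcloud(d,view,k); P=W.reshape(-1,3)
T=(P-o["eef_pos"])@M
m=(P[:,0]>0.37)&(P[:,0]<0.48)&(P[:,1]>0.28)&(P[:,1]<0.46)&(P[:,2]>0.050)&(P[:,2]<0.062)
print(m.sum())
msk=m.reshape(d.shape).astype(np.uint8); n,lab,st,ce=cv2.connectedComponentsWithStats(msk)
for i in range(1,n):
    if st[i,4]<60: continue
    q=W[lab==i]; print(st[i],ce[i].round(1),"mean",q.mean(0).round(4),"minrect",cv2.minAreaRect(q[:,:2].astype(np.float32)),"circ",cv2.minEnclosingCircle(q[:,:2].astype(np.float32)))
E
```

```text
t 13.65 tcp [0.4254 0.2923 0.2334] yaw -0.98 F [-0.12  0.13  0.08] F tool [-0.08 -0.12 -0.13] M [ 0.   -0.03  0.03]
2427
[ 318   36   19  135 1263] [327.4 104.2] mean [0.4715 0.3745 0.0558] minrect ((0.47105589509010315, 0.37571731209754944), (0.010624174028635025, 0.13465316593647003), 2.905571222305298) circ ((0.47609955072402954, 0.37597328424453735), 0.06742709130048752)
[268  57  18  18 261] [276.4  65.5] mean [0.4225 0.4129 0.0555] minrect ((0.42252403497695923, 0.41319629549980164), (0.017419472336769104, 0.016461992636322975), 88.55333709716797) circ ((0.42197081446647644, 0.41336578130722046), 0.009302906692028046)
[265 125  35  34 903] [282.2 141.1] mean [0.4268 0.3382 0.0557] minrect ((0.4270121455192566, 0.3379755914211273), (0.03295206278562546, 0.03303176537156105), 43.693477630615234) circ ((0.4267090857028961, 0.3379904329776764), 0.01708727516233921)
```

View pics/wrist10.png

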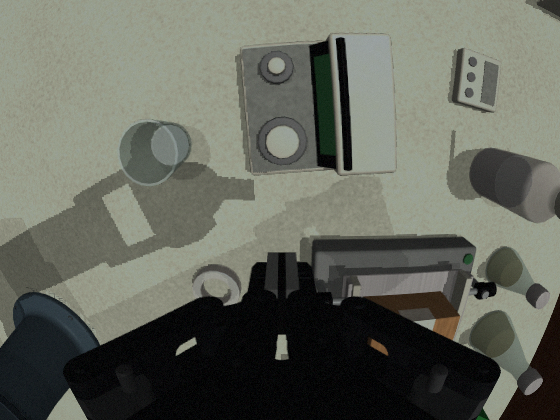

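drive_tool(increments=[[1.0,0.03,-1.2,0,0],[3.0,0.05,-2.0,0,0],[3.5,0,-1.2,0,0],[3.5,0,0,0,0],[2.5,0,0,0,0],[1.5,0,0,0,0],[0.8,0,0,0,0],[0,0,0,0,0]])

```text
t: 14.7
eef_pos: [0.4277, 0.3366, 0.0763]
tcp_rot: [-0.496, -0.504, -0.496, 0.504]
contact_force: [0.2, -0.2, -0.8]
gripper_width: 0.0002
```

```bash
python3 - <<'E'
from fit import *
from look import look
o,M,im,d,view,k=look("wrist11"); im2,d2,v2,k2=snap("scene","scene11")
c=cv2.resize(im2[200:340,280:470],None,fx=4,fy=4,interpolation=cv2.INTER_CUBIC); cv2.imwrite("pics/scene11c.png",c[:,:,::-1])
E
```

```text
t 14.7 tcp [0.4277 0.3366 0.0763] yaw -1.01 F [ 0.18 -0.2  -0.81] F tool [0.81 0.18 0.2 ] M [-0.02  0.02  0.04]
```

View pics/wrist11.png

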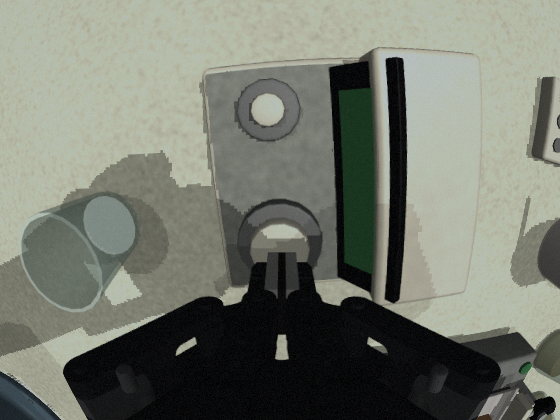

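View pics/scene11c.png

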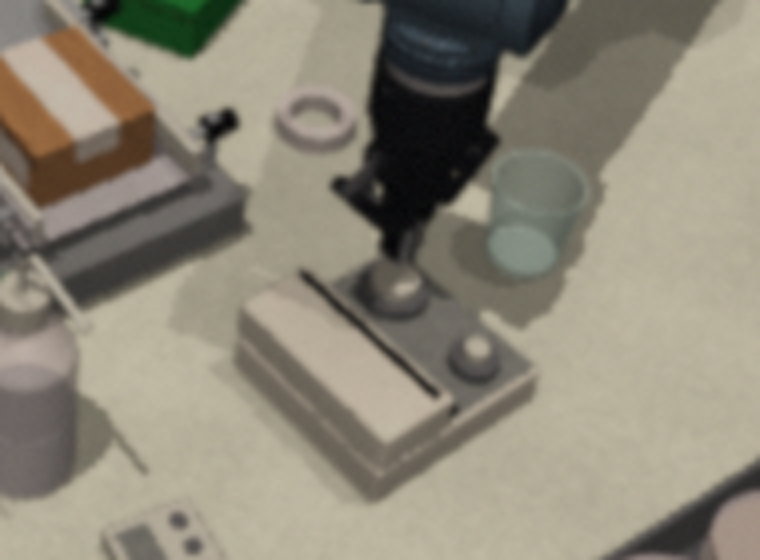

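drive_tool(increments=[[0.7,0,0,0,0],[0.6,0,0,0,0],[0.3,0,0,0,0],[0.3,0,0,0,0],[0.2,0,0,0,0],[0,0,0,0,0]])

```text
t: 15.55
eef_pos: [0.4275, 0.3366, 0.0554]
tcp_rot: [-0.496, -0.504, -0.496, 0.504]
contact_force: [-0.9, -1.3, 3.0]
gripper_width: 0.0001
```

drive_tool(increments=[[0.2,0,0,0,0],[0.2,0,0,0,0],[0.1,0,0,0,0],[0,0,0,0,0],[0,0,0,0,0]])

```text
t: 16.18
eef_pos: [0.4277, 0.3367, 0.051]
tcp_rot: [-0.496, -0.504, -0.496, 0.504]
contact_force: [-3.3, -1.8, 8.2]
gripper_width: -0.0003
```

drive_tool(increments=[[0.1,0,0,0,0],[0,0,0,0,0]])

```text
t: 16.42
eef_pos: [0.4278, 0.3367, 0.0509]
tcp_rot: [-0.496, -0.504, -0.496, 0.505]
contact_force: [-7.3, -3.6, 15.5]
gripper_width: -0.0002
```

drive_tool(increments=[[-0.3,0,0,0,0],[-0.5,0,0,0,0],[-1.0,0,0,0,0],[-2.0,0,0,0,0],[-3.0,0,0,0,0],[-3.0,0,0,0,0],[-3.0,0,0,0,0],[-2.0,0,1.5,0,0],[0,0,2.5,0,0],[0,0,0,0,0]])

```text
t: 17.68
eef_pos: [0.427, 0.2959, 0.1977]
tcp_rot: [0.495, 0.505, 0.495, -0.505]
contact_force: [0.4, 0.1, -0.0]
gripper_width: -0.0001
```

```bash
python3 - <<'E'
from fit import *
from look import look
o,M,im,d,view,k=look("wrist12")
W=fcloud(d,view,k)
P=W.reshape(-1,3)
for nm,c in(("print",(0.4268,0.338)),("tare",(0.4225,0.413))):
    m=np.hypot(P[:,0]-c[0],P[:,1]-c[1])<0.007; print(nm,"top z",np.median(P[m,2]).round(4))
im2,d2,v2,k2=snap("scene","scene12"); W=cloud(d2,v2,k2);P=W.reshape(-1,3);C=im2.reshape(-1,3).astype(int)
m=(P[:,2]>0.118)&(P[:,2]<0.132)&(P[:,0]>0.49)&(P[:,0]<0.64)&(P[:,1]>0.03)&(P[:,1]<0.2)
print("scene carton",m.sum(),cv2.minAreaRect(P[m][:,:2].astype(np.float32)))
im0,d0,v0,k0=load("scene0")
for nm,u,v in[("wash",287,300),("flb",217,250),("fls",242,282),("beaker",412,255),("tape",352,229),("timer",322,340),("notebook",237,153)]:
    print(nm,d0[v,u].round(3),d2[v,u].round(3))
im3,d3,v3,k3=snap("side","side12"); W=cloud(d3,v3,k3);P=W.reshape(-1,3)
m=(P[:,2]>0.118)&(P[:,2]<0.132)&(P[:,0]>0.49)&(P[:,0]<0.64)&(P[:,1]>0.03)&(P[:,1]<0.2)
print("side carton",m.sum(),cv2.minAreaRect(P[m][:,:2].astype(np.float32)))
E
```

```text
t 17.675 tcp [0.427  0.2959 0.1977] yaw -1.1 F [ 0.39  0.06 -0.03] F tool [ 0.03  0.39 -0.07] M [ 0.01 -0.03 -0.01]
print top z 0.0559
tare top z 0.0561
scene carton 951 ((0.567298412322998, 0.11074506491422653), (0.11513170599937439, 0.10333533585071564), 88.6096420288086)
wash 1.006 1.006
flb 1.191 1.197
fls 1.13 1.129
beaker 1.17 1.167
tape 1.324 1.321
timer 1.017 1.015
notebook 1.703 1.697
side carton 944 ((0.5634941458702087, 0.11148006469011307), (0.11434200406074524, 0.10009079426527023), 88.75894927978516)
```

View pics/scene12.png

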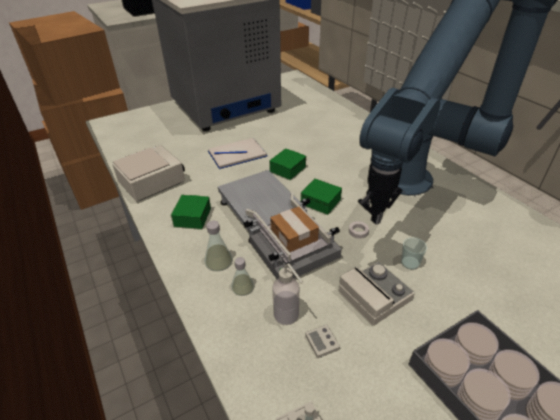

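View pics/side12.png

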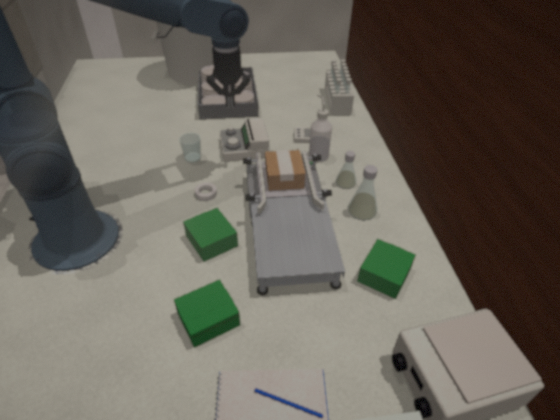

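```bash
python3 - <<'E'
from plant import order,status
o=status.get_obs(); print(o["t"],o["contact_force"].round(2),abs(o["qd"]).max())
print(order.finish_job())
E
```

```text
17.825 [ 0.33 -0.14  1.05] 0.00658156003306225
the job is handed in; nothing more can be done
None
```

The carton stands square in the middle of the weighing plate, and I pressed the print key fully down and released it. I handed the job in at t ≈ 17.8 s, with no verdict reported.

- **Push:** With the fingertips opened to 50 mm and held above rail height, I pushed the carton's rear face along a gentle arc. That took out about 10° of turn and 7 mm of offset. I then pushed it straight down the lane at no more than about 65 mm/s and drew the fingers straight back.
- **Key:** With closed fingers I pressed the print key from z = 0.057 down to 0.051, until the force rose to 15.5 N with no more travel. Then I let it up and backed away.

**Last checks**
- **Carton:** The wrist camera put it about 1–2 mm short of the plate centre along the lane, under 0.1° from square and within 0.5 mm of the lane's centre line. That leaves roughly 11–12 mm to each rail.
- **Keys:** After release the print key top was back at the height measured before the press. The tare key top was at its earlier height too, and it was never touched.
- **Surroundings:** The other objects showed no movement in the scene-camera depth spot checks. The hand was in free space with the force near zero.

**What disagreed**
- The scene camera's x readings were about 4 mm off the wrist and side cameras, within the stated calibration. I worked from the wrist camera.
- The last scene and side fits put the carton about 2–3 mm short of the plate centre. They also read the carton 3–5 mm too long, so I trust them less. Both are well inside the 18 mm limit.

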